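# Snap the two-pole breaker onto the rail

## Task

Fit the wide, two-toggle breaker onto the empty stretch of the mounting rail: with the breaker tipped, hook its fixed lip under the rail edge nearest the robot, then rock the other end down until the sprung foot clicks under the far edge and the breaker sits flat and square on the rail. Leave the narrow single-toggle breaker where it is and let go at the end.

Things in the scene. Friction and masses are not known exactly. Their poses are not given: they have to be found in the camera images.
- breaker: wide white breaker, two black toggles, 72 (x) x 36 (y) x 62 mm, loose, 0.17 kg, on the table, lip end toward the robot. Origin: centre of underside; z up, x from lip end to foot end. Body x -36..36, z 12..44; nose x -22..22, z 44..62, toggles to 71; flat sides y +-18 (grip at z 43). Seat on the rail: its underside at z 12. Legs below it at x -25..-19 and 19..27, z 0..12: 38 apart
- breaker_lip (a point): on the fixed lip at (-15, 0, 5) mm in the breaker's frame, same axes. The lip runs from leg x -19 to x -13.5, pointing +x; slot between lip and seat 5.3 high at the leg, 7.3 at its tip. At the other end a slippery black sprung foot (tip x 14, top z 8, ramp beneath) slides outward up to 7 mm on a soft spring (4 to 7 N) when pressed down on a rail edge (about 5 N), and snaps under it
- rail_gap (a point): mid-point of the bare stretch of the fixed steel top-hat rail, on its centre line at its top, 29 mm above the table. x across the rail, away from the robot; y along it; z up. Rail edges at x +-17.5: flanges 2.5 thick, overhanging 5.5, 22 free beneath, over a plate 84 x 224 x 4. Bare 84 mm either way along y; beyond that at +y stand two fitted terminal blocks, 29 mm above the rail
- narrow_breaker: narrow white breaker with one toggle, 72 x 18 x 62 mm, loose on the table; leave it alone. Origin: centre of its underside, axes as the wide one's
Things that resemble listed ones, but are neither listed nor needed, are in the scene too. What is shaped like the breaker but green is not meant.

How it is judged:
On the way:
1. the tipped breaker's lip is hooked under the rail's near edge, its foot end still raised (tipped by 7 degrees or more) (x of breaker_lip in the frame of rail_gap between -0.0172 and -0.008 m and z of breaker_lip in the frame of rail_gap between -0.014 and -0.0025 m and y of breaker_lip in the frame of rail_gap between -0.07 and 0.07 m and angle between the z axis of breaker and the z axis of rail_gap, either way round above 0.12 rad), for 0.1 s.
At the end, for the whole second after the job is handed in: the wide breaker is released and at rest on the bare rail (within 70 mm of its middle), its seat on the rail top within 3 mm, centred across the rail within 5 mm, level within 4 degrees (foot clicked under) and square within 7 degrees (angle between the z axis of breaker and the z axis of rail_gap, either way round below 0.07 rad and angle between the x axis of breaker and the x axis of rail_gap, either way round below 0.12 rad and x of breaker in the frame of rail_gap between -0.005 and 0.005 m and z of breaker in the frame of rail_gap between -0.015 and -0.009 m and y of breaker in the frame of rail_gap between -0.07 and 0.07 m and linear speed of breaker below 0.02 m/s); the robot touches nothing.
It fails at once if the narrow breaker is moved by more than 20 mm (distance of narrow_breaker from where it was at the start of the episode above 0.02 m).
It also fails if it takes over 40 s, if anything falls off the work surface, if the arm or the gripper's body presses on something with over 40 N, if the wrist force passes 120 N, or if a joint passes its speed limit or range.

## Robot

A 6-joint arm with a two-finger parallel gripper is mounted at the origin on a cart in front of the work surface, level with it; the furniture and walls round the work are solid. World frame = base frame: x ahead of the robot, y to its left, z up, the work surface at z = 0. Lengths are in m, angles in rad, forces in N, time in s.
With the tool pointing down it reaches from about 0.25 to 0.725 m from the base axis. Payload 4 kg.
Tool frame: the origin (TCP) lies midway between the tips of the shut fingers; the grasp point (between the pads) lies 19 mm behind it; z points along the fingers, y is the line along which they close (so a half turn about z gives the same grasp; the last joint's range is limited). The gripper opens to 85 mm and grips with 20 to 120 N. Pads are 22 mm wide; open, the fingers measure 114 mm over their backs; the gripper's body (76 mm by 85 mm) begins 54 mm behind the grasp point. The pads swing forward as they close: fully open they stand 13 mm farther back than shut.
Start: joints at [1.207, 0.241, 0.005, 1.335, 0, 1.571], TCP at [0.178, 0.467, 0.231] pointing down, gripper open.
Joint ranges: [-2.72, 2.72], [-1.05, 1.87], [-1.09, 1.28], [-1.99, 2.15], [-1.42, 1.44], [-3.14, 3.14]. Speed limits (rad/s): [2.79, 2.79, 3.14, 3.14, 3.14, 3.14].

## Interface

Orientations are given as a unit quaternion [x, y, z, w].
In Python, from workcell import get_obs, imaging, workorder gives the robot as it stands.
- The arm moves only by the tool nudge_tcp, called as a command line: name --argument value ..., lists and objects as JSON in quotes. Schema: {"type":"object","properties":{"deltas":{"type":"array","items":{"type":"object","properties":{"turn_vec":{"type":"array","items":{"type":"number"},"minItems":3,"maxItems":3},"trans":{"type":"array","items":{"type":"number"},"minItems":3,"maxItems":3},"aperture":{"type":"number"}},"additionalProperties":false,"required":["aperture"]},"minItems":1,"maxItems":10},"only":{"type":"string"},"quiet":{"type":"boolean"},"lines":{"type":"string"}},"required":["deltas"],"additionalProperties":false}. deltas is a list of rows, 1 to 10 of them, each an object with the fields turn_vec (a list: a rotation vector rx, ry, rz in parts of the range, where 1.0 means 60 degrees), trans (a list: dx, dy, dz in a scale on which 1.0 is 60 cm), aperture (the finger opening in m); a field left out counts as zero (the opening has to be given); each row is the pose to reach, as a shift and turn from the pose commanded when the call began, along the tool's axes at that moment; what a row does not reach only later rows make up. A row lasts 1/8 s, in which the tool goes at most 0.0625 m and 0.188 rad, less where a joint would pass 70% of its speed; a pose out of reach is approached as far as the arm can. The fingers move at their own pace and stop on an object; the grip force is fixed at half the most. Time passes only in rows, so rows that do not move let the fingers close. The tool returns the time, the measured TCP pose, the force, the opening and the grip force at its end. only (a regular expression) keeps the lines of the reply that match it, lines (a string "A,B") keeps lines A to B, and quiet returns only ok. No shift or turn number may pass 1 either way. Input that does not fit is refused with a message, and nothing moves.
- get_obs(): the state, without advancing time (a new reading comes with each control period).
- imaging.camera(name): name is "scene" or "top"; returns (picture, depth): 384x512x3 uint8, red, green, blue; 384x512 float32, m along the optical axis (not along the pixel's ray), 0 where there is no reading.
- imaging.calibration(name): a dict with "mtx" (3x3 intrinsics, pixels), "R" (3x3) and "t" (3): a world point X has camera coordinates R X + t. Camera axes: x right, y down, z forward; pixel columns grow to the right and rows downward; lengths in m; the calibration is good to about 2 mm. A picture is of the moment at which its call begins. calibration takes no time and is no camera call.
- workorder.job_done(): hands the job in; it is judged then, once.
The state is a dict: "clock": time; "joint_pos": joint angles; "joint_vel": joint speeds; "tau": joint torques, N m; "eef_pos": TCP position; "tool_rot": TCP orientation; "ft_force": force on the tool from outside, world axes, zero at the start; "ft_torque": the same for the moment, N m; "grip_width": finger opening in m; "grasp_force": force on a finger pad.
Only numpy, scipy, OpenCV 4.12 (cv2) and the standard library are available. Lean on these libraries where they do the work, as an engineer would, in place of code of your own. Each camera call takes 0.05 s, during which the arm holds its last target. There are 200 camera calls.

## Working session

There is one attempt and no reset: what is moved stays moved. The work goes in short steps, Python scripts to look and compute and a tool call to move; the robot and the scene stay as the last step left them, time stands still between calls to the robot, and variables do not carry over. Pictures are saved under pics/ and viewed, at most 10 in all, crops included, and the job is handed in when it is done.

```bash
mkdir -p pics; cat > look.py <<'E'
import sys,cv2,numpy as np
from workcell import imaging
tag=sys.argv[1]
for n in ("top","scene"):
    p,d=imaging.camera(n); np.savez(f"{tag}_{n}.npz",p=p,d=d)
    cv2.imwrite(f"pics/{tag}_{n}.png",cv2.cvtColor(p,cv2.COLOR_RGB2BGR))
E
python3 look.py a; python3 - <<'E'
from workcell import get_obs,imaging
print(get_obs())
for n in("top","scene"):print(imaging.calibration(n))
E
```

```text
{'clock': 0.1, 'joint_pos': array([1.20701425e+00, 2.41357976e-01, 3.84111730e-03, 1.33522508e+00,
       2.36363208e-05, 1.57082406e+00]), 'joint_vel': array([-0.00187592, -0.0041595 ,  0.00373028, -0.00111525,  0.00033597,
       -0.00042454]), 'tau': array([-7.37868540e-04, -3.73137152e+01,  2.53010327e+01,  1.08824781e-02,
       -7.52634878e-05,  3.46411838e-06]), 'eef_pos': array([0.17769087, 0.4667349 , 0.23048504]), 'tool_rot': array([ 1.80903301e-01,  9.83500406e-01, -9.54623202e-04, -1.87580652e-04]), 'ft_force': array([ 0.47300953, -0.43526783,  0.80998985]), 'ft_torque': array([-0.03293057,  0.01617623,  0.00294208]), 'grasp_force': 0.0, 'grip_width': 0.08538914551731917}
{'mtx': array([[387.68907654,   0.        , 256.7872749 ],
       [  0.        , 387.68907654, 196.1451473 ],
       [  0.        ,   0.        ,   1.        ]]), 'R': array([[-0.00236848, -0.99998826, -0.00422713],
       [-0.99626281,  0.00272459, -0.0863307 ],
       [ 0.0863412 ,  0.00400686, -0.99625757]]), 't': array([-0.14735611,  0.6181211 ,  0.88127295])}
{'mtx': array([[411.45529539,   0.        , 255.28765735],
       [  0.        , 411.45529539, 192.76947882],
       [  0.        ,   0.        ,   1.        ]]), 'R': array([[ 0.51797164, -0.85538547,  0.00459097],
       [-0.61011936, -0.3732039 , -0.69890859],
       [ 0.59954962,  0.35921379, -0.71519627]]), 't': array([-0.45758084,  0.35475223,  0.69000331])}
```

View pics/a_top.png

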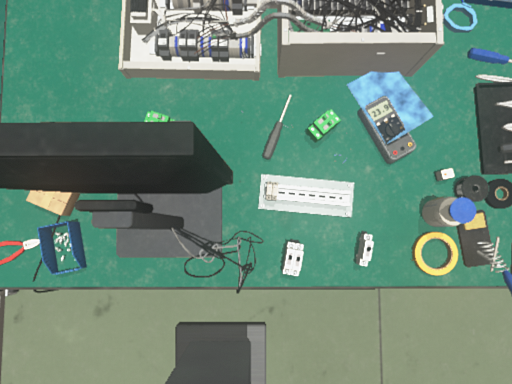

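View pics/a_scene.png

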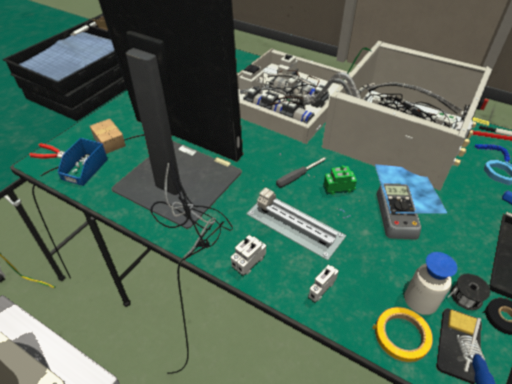

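The top view shows the wide breaker at about (293,258), the narrow one at (365,249), and the rail at (306,195) with a terminal block at its left end (270,190). A monitor and cables are to the left. The scene view shows the wide breaker at (249,254) and the rail running from (265,198) to (335,240).

```bash
python3 - <<'E'
import cv2,numpy as np
a=cv2.imread('pics/a_top.png');b=cv2.imread('pics/a_scene.png')
A=cv2.resize(a[165:285,250:385],None,fx=4,fy=4,interpolation=cv2.INTER_CUBIC)
B=cv2.resize(b[180:280,225:350],None,fx=4,fy=4,interpolation=cv2.INTER_CUBIC)
cv2.imwrite('pics/a_topc.png',A);cv2.imwrite('pics/a_scc.png',B)
E
cat > cloud.py <<'E'
import numpy as np
from workcell import imaging
def cloud(f,n):
    z=np.load(f"{f}_{n}.npz");p,d=z['p'],z['d'];c=imaging.calibration(n)
    v,u=np.mgrid[:384,:512]
    X=np.linalg.inv(c['mtx'])@np.stack([u.ravel(),v.ravel(),np.ones(u.size)])*d.ravel()
    W=(c['R'].T@(X-c['t'][:,None])).T.reshape(384,512,3)
    W[d==0]=np.nan
    return p,W
E
python3 - <<'E'
from cloud import *
for n,boxes in (("top",dict(brk=(280,235,306,280),nar=(355,230,376,270),rail=(255,170,358,220))),("scene",dict(brk=(228,232,270,276),rail=(245,180,348,260)))):
    p,W=cloud('a',n)
    for k,(a,b,c,d) in boxes.items():
        w=W[b:d,a:c].reshape(-1,3)
        print(n,k,[ (round(float(h),3),int(m)) for m,h in zip(*np.histogram(w[:,2][~np.isnan(w[:,2])],bins=np.arange(-.01,.1,.005)))if m])
E
```

```text
top brk [(-0.005, 10), (0.0, 488), (0.005, 104), (0.01, 4), (0.015, 4), (0.02, 8), (0.025, 5), (0.03, 5), (0.035, 6), (0.04, 115), (0.045, 83), (0.05, 4), (0.055, 18), (0.06, 265), (0.065, 27), (0.07, 17)]
top nar [(-0.005, 6), (0.0, 336), (0.005, 85), (0.01, 7), (0.015, 21), (0.02, 13), (0.025, 16), (0.03, 18), (0.035, 22), (0.04, 77), (0.045, 45), (0.05, 13), (0.055, 15), (0.06, 128), (0.065, 23), (0.07, 7)]
top rail [(-0.005, 48), (0.0, 2734), (0.005, 1027), (0.01, 62), (0.015, 517), (0.02, 45), (0.025, 322), (0.03, 181), (0.035, 3), (0.04, 27), (0.045, 48), (0.05, 8), (0.055, 95), (0.06, 17)]
scene brk [(-0.005, 159), (0.0, 830), (0.005, 9), (0.01, 28), (0.015, 49), (0.02, 52), (0.025, 41), (0.03, 53), (0.035, 47), (0.04, 166), (0.045, 41), (0.05, 34), (0.055, 119), (0.06, 182), (0.065, 23), (0.07, 8)]
scene rail [(-0.005, 969), (0.0, 5121), (0.005, 93), (0.01, 275), (0.015, 357), (0.02, 168), (0.025, 493), (0.03, 88), (0.035, 79), (0.04, 134), (0.045, 77), (0.05, 51), (0.055, 149), (0.06, 132), (0.065, 22), (0.07, 8)]
```

View pics/a_topc.png

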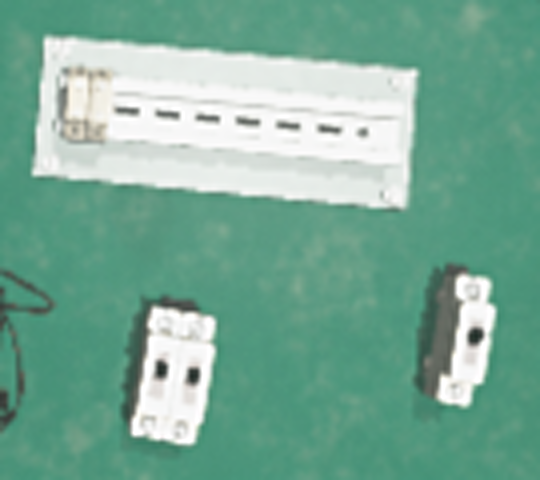

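View pics/a_scc.png

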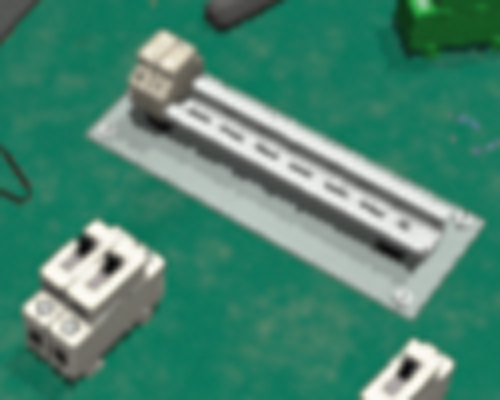

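The crops show the wide breaker upright with its toggle faces up, turned a few degrees. The rail has two raised flanges and blocks at its left (+y) end, and nothing stands between it and the breaker. Next I measure both views.

```bash
cat > meas.py <<'E'
import cv2,sys
from cloud import *
def rect(w,name):
    r=cv2.minAreaRect((w[:,:2]*1000).astype(np.float32))
    print(name,len(w),'c',np.round(r[0],1),'size',np.round(r[1],1),'ang',round(r[2],2),'zmed',round(float(np.median(w[:,2]))*1000,1))
if __name__=="__main__":
    for n,bb,nb,rb in(("top",(280,235,306,280),(355,230,376,270),(255,170,358,220)),("scene",(228,232,270,276),(305,260,342,302),(245,180,348,260))):
        p,W=cloud('a',n)
        g=lambda b,lo,hi:(lambda w:w[(w[:,2]>lo)&(w[:,2]<hi)])(W[b[1]:b[3],b[0]:b[2]].reshape(-1,3))
        rect(g(bb,.036,.08),n+' brk all');rect(g(bb,.0585,.066),n+' brk nose');rect(g(bb,.04,.048),n+' step')
        rect(g(nb,.036,.08),n+' narrow');rect(g(rb,.0255,.034),n+' rail flange');rect(g(rb,.05,.07),n+' block')
        # white-mask top face / plate by ray cast to plane
        hsv=cv2.cvtColor(p,cv2.COLOR_RGB2HSV); m=((hsv[...,1]<60)&(hsv[...,2]>110)).astype(np.uint8)
        c=imaging.calibration(n)
        def cast(uv,z):
            r=c['R'].T@np.linalg.inv(c['mtx'])@np.c_[uv,np.ones(len(uv))].T
            o=-c['R'].T@c['t']; return (o[:,None]+r*((z-o[2])/r[2])).T
        mm=np.zeros_like(m);mm[rb[1]:rb[3],rb[0]:rb[2]]=m[rb[1]:rb[3],rb[0]:rb[2]]
        k,_=cv2.findContours(mm,0,2);k=max(k,key=cv2.contourArea).reshape(-1,2)
        rect(cast(k,.004),n+' plate')
        # green edge: flange slices along y
        f=g(rb,.0255,.034)
        for y0 in np.arange(-.36,-.15,.03):
            s=f[(abs(f[:,1]-y0)<.012)]
            if len(s)>5:print('  y',round(y0,3),'x',np.round(np.percentile(s[:,0],[2,98])*1000,1),'z',round(np.median(s[:,2])*1000,1))
E
python3 meas.py
```

```text
top brk all 534 c [ 473.7 -229.3] size [35.8 72. ] ang 79.85 zmed 61.3
top brk nose 290 c [ 473.7 -229.2] size [35.7 43.7] ang 80.0 zmed 62.6
top step 194 c [ 473.7 -229.3] size [35.8 72. ] ang 79.85 zmed 44.7
top narrow 326 c [ 493.4 -393.8] size [19.2 71.5] ang 79.59 zmed 59.1
top rail flange 497 c [ 620.9 -266.2] size [200.2  38.2] ang 85.74 zmed 29.4
top block 120 c [ 627.7 -182.8] size [24.6 30.2] ang 81.67 zmed 58.5
top plate 50 c [ 622.2 -266.7] size [225.5  86.1] ang 84.65 zmed 4.0
  y -0.36 x [596.2 629.1] z 29.7
  y -0.33 x [598.4 631.4] z 29.6
  y -0.3 x [600.9 635.6] z 29.4
  y -0.27 x [603.3 638.7] z 29.6
  y -0.24 x [605.9 641. ] z 29.4
  y -0.21 x [608.3 643.5] z 29.4
  y -0.18 x [608.3 646.2] z 29.4
scene brk all 612 c [ 475.  -229.8] size [37.4 73.4] ang 79.9 zmed 57.7
scene brk nose 265 c [ 475.  -230.3] size [36.8 44.2] ang 78.08 zmed 60.6
scene step 192 c [ 474.9 -230.5] size [36.1 73.1] ang 78.7 zmed 42.6
scene narrow 374 c [ 494.1 -394.3] size [18.8 73.6] ang 78.07 zmed 57.3
scene rail flange 533 c [ 629.1 -282.5] size [172.8 305.9] ang 56.67 zmed 27.6
scene block 354 c [ 615.4 -222.8] size [106.4 317.3] ang 78.66 zmed 59.6
scene plate 186 c [ 628.9 -260.1] size [239.2 100.6] ang 84.38 zmed 4.0
  y -0.36 x [596.  631.3] z 27.3
  y -0.33 x [599.1 781.3] z 27.5
  y -0.3 x [601.8 766.4] z 27.5
  y -0.27 x [604.5 762.9] z 27.9
  y -0.24 x [473.7 643.3] z 27.7
  y -0.21 x [610.4 645.7] z 27.3
  y -0.18 x [608.2 612.7] z 30.6
```

```bash
cat > go.py <<'E'
# usage: go.py x y z(m) yaw tilt(deg)  -> shift/turn in tool axes from measured pose; breaker-frame orientation
import sys,numpy as np
from scipy.spatial.transform import Rotation as R
from workcell import get_obs
x,y,z,yaw,tilt=map(float,sys.argv[1:6]); o=get_obs()
Rb=R.from_euler('ZY',[yaw,-tilt],degrees=True); T=Rb*R.from_matrix(np.diag([-1,1,-1.]))
C=R.from_quat(o['tool_rot'])
print('clock',round(o['clock'],2),'pos',o['eef_pos'].round(4),'F',o['ft_force'].round(1),'w',round(o['grip_width'],4),'q',o['joint_pos'].round(2))
b=(C*R.from_matrix(np.diag([-1,1,-1.]))).as_euler('ZYX',degrees=True); print('now yaw,tilt,roll',b.round(2)*[1,-1,1])
print('rotvec',(C.inv()*T).as_rotvec().round(4),'d',C.inv().apply(np.array([x,y,z])-o['eef_pos']).round(4))
E
python3 go.py .474 -.2295 .16 -10 0; python3 - <<'E'
from cloud import *
for n in("top","scene"):
    p,W=cloud('a',n);w=W.reshape(-1,3);
    for y0 in np.arange(-.4,.5,.1):
        s=w[(w[:,2]>.08)&(abs(w[:,1]-y0)<.05)&(w[:,0]>0.1)]
        if len(s)>5:print(n,round(y0,1),len(s),np.percentile(s[:,0],[1,50]).round(3),s[:,2].max().round(2))
E
```

```text
clock 0.1 pos [0.1777 0.4667 0.2305] F [ 0.5 -0.4  0.8] w 0.0854 q [1.21 0.24 0.   1.34 0.   1.57]
now yaw,tilt,roll [-20.84  -0.    -0.11]
rotvec [-0.0019 -0.0002 -0.1893] d [-0.5247 -0.5451  0.0715]
top -0.4 2057 [0.916 0.922] 0.18
top -0.3 1808 [0.916 0.919] 0.18
top -0.2 1704 [0.914 0.962] 0.19
top -0.1 5306 [0.589 0.612] 0.61
top -0.0 9388 [0.515 0.6  ] 0.61
top 0.1 3732 [0.542 0.593] 0.61
top 0.2 82 [0.59  0.596] 0.47
scene -0.4 2794 [0.916 0.928] 0.17
scene -0.3 2513 [0.916 0.929] 0.17
scene -0.2 2183 [0.915 1.002] 0.19
scene -0.1 5503 [0.594 0.617] 0.48
scene -0.0 7803 [0.515 0.596] 0.48
scene 0.1 3688 [0.542 0.592] 0.46
scene 0.2 1157 [0.594 0.606] 0.44
```

Units first: shifts go in shares of 60 cm and turns go in shares of 60 degrees. So -0.5451 m / 0.6 = -0.9085, -0.5247 m / 0.6 = -0.8745, -0.19 rad / 1.0472 = -0.1814.

nudge_tcp --deltas '[{"turn_vec":[0,0,-0.1814],"trans":[-0.8745,-0.9085,0.0833],"aperture":0.085},{"turn_vec":[0,0,-0.1814],"trans":[-0.8745,-0.9085,0.0833],"aperture":0.085},{"turn_vec":[0,0,-0.1814],"trans":[-0.8745,-0.9085,0.0833],"aperture":0.085},{"turn_vec":[0,0,-0.1814],"trans":[-0.8745,-0.9085,0.0833],"aperture":0.085},{"turn_vec":[0,0,-0.1814],"trans":[-0.8745,-0.9085,0.0833],"aperture":0.085},{"turn_vec":[0,0,-0.1814],"trans":[-0.8745,-0.9085,0.0833],"aperture":0.085},{"turn_vec":[0,0,-0.1814],"trans":[-0.8745,-0.9085,0.0833],"aperture":0.085},{"turn_vec":[0,0,-0.1814],"trans":[-0.8745,-0.9085,0.0833],"aperture":0.085},{"turn_vec":[0,0,-0.1814],"trans":[-0.8745,-0.9085,0.0833],"aperture":0.085},{"turn_vec":[0,0,-0.1814],"trans":[-0.8745,-0.9085,0.0833],"aperture":0.085}]'

```text
clock: 1.35
eef_pos: [0.4219, -0.1071, 0.19]
tool_rot: [0.087, 0.996, 0.0, 0.0]
ft_force: [1.3, 1.3, -0.1]
grip_width: 0.0854
grasp_force: 0.0
```

```bash
python3 go.py .474 -.2295 .1 -10 0
```

```text
clock 1.35 pos [ 0.4219 -0.1071  0.19  ] F [ 1.3  1.3 -0.1] w 0.0854 q [-0.25  0.14 -0.23  1.2   0.   -0.07]
now yaw,tilt,roll [-9.99  0.01  0.02]
rotvec [0.0004 0.0001 0.0002] d [-0.0725 -0.1115  0.0899]
```

In the tool's units: -0.1115 m / 0.6 = -0.1858, 0.09 m / 0.6 = 0.15.

nudge_tcp --deltas '[{"trans":[-0.1208,-0.1858,0.1],"aperture":0.085},{"trans":[-0.1208,-0.1858,0.1],"aperture":0.085},{"trans":[-0.1208,-0.1858,0.15],"aperture":0.085},{"trans":[-0.1208,-0.1858,0.15],"aperture":0.085},{"trans":[-0.1208,-0.1858,0.15],"aperture":0.085}]'

```text
clock: 1.98
eef_pos: [0.4735, -0.2269, 0.1006]
tool_rot: [0.087, 0.996, 0.0, -0.0]
ft_force: [-0.3, -0.5, 1.7]
grip_width: 0.0849
grasp_force: 0.0
```

```bash
python3 go.py .4743 -.2297 .024 -10 0
```

```text
clock 1.98 pos [ 0.4735 -0.2269  0.1006] F [-0.3 -0.5  1.7] w 0.0849 q [-0.45  0.38 -0.15  1.04  0.   -0.27]
now yaw,tilt,roll [-9.94 -0.04  0.03]
rotvec [ 0.0005 -0.0007  0.001 ] d [-0.0014 -0.0027  0.0766]
```

In the tool's units: 0.06 m / 0.6 = 0.1, 0.03 m / 0.6 = 0.05.

nudge_tcp --deltas '[{"trans":[0,0,0.05],"aperture":0.085},{"trans":[0,0,0.1],"aperture":0.085},{"trans":[0,0,0.1],"aperture":0.085}]'

```text
clock: 2.35
eef_pos: [0.4727, -0.2258, 0.0401]
tool_rot: [0.086, 0.996, 0.001, -0.001]
ft_force: [0.2, -0.4, 0.5]
grip_width: 0.0852
grasp_force: 0.0
```

```bash
python3 go.py .4743 -.2297 .024 -10 0
```

```text
clock 2.35 pos [ 0.4727 -0.2258  0.0401] F [ 0.2 -0.4  0.5] w 0.0852 q [-0.45  0.45 -0.23  0.89  0.   -0.27]
now yaw,tilt,roll [-9.86 -0.14  0.05]
rotvec [ 0.0008 -0.0024  0.0024] d [-0.0023 -0.0036  0.0161]
```

In the tool's units: 0.016 m / 0.6 = 0.0267, -0.0036 m / 0.6 = -0.006.

nudge_tcp --deltas '[{"trans":[-0.0033,-0.006,0.0267],"aperture":0.085},{"trans":[-0.0033,-0.006,0.0267],"aperture":0.085},{"trans":[-0.0033,-0.006,0.0267],"aperture":0.085}]'

```text
clock: 2.72
eef_pos: [0.4756, -0.2315, 0.0249]
tool_rot: [0.087, 0.996, -0.0, 0.001]
ft_force: [0.8, -0.1, 0.4]
grip_width: 0.0849
grasp_force: 0.0
```

```bash
python3 go.py .4743 -.2297 .024 -10 0
```

```text
clock 2.73 pos [ 0.4756 -0.2315  0.0249] F [ 0.8 -0.1  0.4] w 0.0849 q [-0.45  0.48 -0.23  0.86  0.   -0.28]
now yaw,tilt,roll [-9.96  0.06 -0.02]
rotvec [-0.0003  0.001   0.0007] d [0.0016 0.0016 0.0009]
```

In the tool's units: 0.001 m / 0.6 = 0.0017.

nudge_tcp --deltas '[{"trans":[0.0017,0.0017,0],"aperture":0.02},{"trans":[0.0017,0.0017,0],"aperture":0.02},{"trans":[0.0017,0.0017,0],"aperture":0.02},{"trans":[0.0017,0.0017,0],"aperture":0.02},{"trans":[0.0017,0.0017,0],"aperture":0.02},{"trans":[0.0017,0.0017,0],"aperture":0.02},{"trans":[0.0017,0.0017,0],"aperture":0.02},{"trans":[0.0017,0.0017,0],"aperture":0.02}]'

```text
clock: 3.72
eef_pos: [0.4746, -0.2302, 0.0245]
tool_rot: [0.087, 0.996, -0.0, 0.0]
ft_force: [0.7, 0.1, 5.4]
grip_width: 0.0356
grasp_force: 60.4
```

```bash
python3 go.py .4743 -.2297 .024 -10 0
```

```text
clock 3.73 pos [ 0.4746 -0.2302  0.0245] F [0.7 0.1 5.4] w 0.0356 q [-0.45  0.48 -0.24  0.86  0.   -0.28]
now yaw,tilt,roll [-9.96  0.04 -0.01]
rotvec [-0.0002  0.0007  0.0007] d [0.0004 0.0005 0.0005]
```

In the tool's units: -0.1 m / 0.6 = -0.1667, -0.08 m / 0.6 = -0.1333.

```bash
cat > b.py <<'E'
# usage: b.py xb zb tilt [dz] [ys] : put near rail edge's top corner at breaker-frame (xb,zb) mm, raised dz mm
import sys,subprocess,numpy as np
from scipy.spatial.transform import Rotation as R
a=list(map(float,sys.argv[1:]))+[0,0]; xb,zb,tilt,dz,ys=a[:5]
G=np.array([.6208,-.280,.029]);yaw=-5.0; off=np.loadtxt('off.txt')
Rb=R.from_euler('ZY',[yaw,-tilt],degrees=True)
e=G+R.from_euler('Z',yaw,degrees=True).apply([-.0175,ys/1000,0])
t=e+Rb.apply(off-np.array([xb/1000,0,zb/1000]))+[0,0,dz/1000]
print('target',t.round(4));subprocess.run([sys.executable,'go.py',*map(str,[*t,yaw,tilt])])
E
echo "0.0003 0 0.0245">off.txt
```

nudge_tcp --deltas '[{"trans":[0,0,-0.05],"aperture":0.02},{"trans":[0,0,-0.1333],"aperture":0.02},{"trans":[0,0,-0.1667],"aperture":0.02},{"trans":[0,0,-0.1667],"aperture":0.02}]'

```text
clock: 4.22
eef_pos: [0.4749, -0.2305, 0.125]
tool_rot: [0.087, 0.996, -0.0, 0.001]
ft_force: [0.3, -1.7, -3.7]
grip_width: 0.0351
grasp_force: 60.2
```

```bash
python3 b.py -10 9 23 50
```

```text
clock 4.22 pos [ 0.4749 -0.2305  0.125 ] F [ 0.3 -1.7 -3.7] w 0.0351 q [-0.45  0.36 -0.11  1.09 -0.   -0.28]
now yaw,tilt,roll [-9.96  0.12 -0.04]
rotvec [-0.0182 -0.3991 -0.0853] d [-0.1382 -0.0247  0.028 ]
target [ 0.6068 -0.2788  0.0973]
```

In the tool's units: -0.1382 m / 0.6 = -0.2303, 0.028 m / 0.6 = 0.0467, -0.3991 rad / 1.0472 = -0.3811.

nudge_tcp --deltas '[{"turn_vec":[-0.0174,-0.3811,-0.0815],"trans":[-0.2303,-0.0412,0.0167],"aperture":0.02},{"turn_vec":[-0.0174,-0.3811,-0.0815],"trans":[-0.2303,-0.0412,0.0167],"aperture":0.02},{"turn_vec":[-0.0174,-0.3811,-0.0815],"trans":[-0.2303,-0.0412,0.0467],"aperture":0.02},{"turn_vec":[-0.0174,-0.3811,-0.0815],"trans":[-0.2303,-0.0412,0.0467],"aperture":0.02},{"turn_vec":[-0.0174,-0.3811,-0.0815],"trans":[-0.2303,-0.0412,0.0467],"aperture":0.02},{"turn_vec":[-0.0174,-0.3811,-0.0815],"trans":[-0.2303,-0.0412,0.0467],"aperture":0.02}]'

```text
clock: 4.97
eef_pos: [0.6063, -0.2782, 0.0967]
tool_rot: [0.043, 0.979, -0.008, 0.198]
ft_force: [-0.2, 0.1, -2.1]
grip_width: 0.0356
grasp_force: 60.2
```

```bash
python3 b.py -10 9 23 50; python3 look.py b; python3 - <<'E'
import cv2
b=cv2.imread('pics/b_scene.png');a=cv2.imread('pics/b_top.png')
import numpy as np
B=cv2.resize(b[120:270,200:350],(500,500),interpolation=2);A=cv2.resize(a[150:270,240:330],(300,400),interpolation=2)
c=np.zeros((500,800,3),np.uint8);c[:,:500]=B;c[:400,500:]=A
cv2.imwrite('pics/b_c.png',c)
E
```

```text
clock 4.97 pos [ 0.6063 -0.2782  0.0967] F [-0.2  0.1 -2.1] w 0.0356 q [-0.5   0.41 -0.21  0.58  0.16 -0.39]
now yaw,tilt,roll [-5.   22.9   0.04]
rotvec [ 0.0008 -0.0018  0.0001] d [-0.0007 -0.0005 -0.0003]
target [ 0.6068 -0.2788  0.0973]
```

View pics/b_c.png

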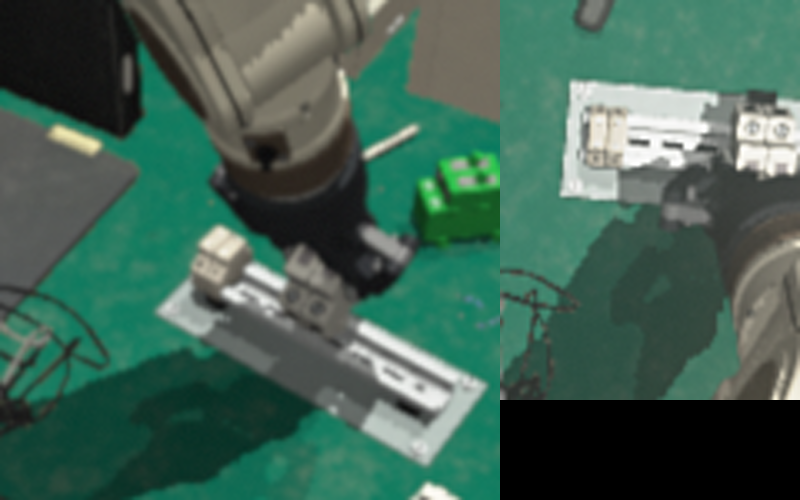

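The breaker is held tipped over the rail, gripped around the middle of its body; the terminal blocks are clear on its left. I check the pose in hand from the depth data.

```bash
cat > inhand.py <<'E'
import sys
from cloud import *
from scipy.spatial.transform import Rotation as R
from workcell import get_obs
o=get_obs();off=np.loadtxt('off.txt')
Rb=R.from_quat(o['tool_rot'])*R.from_matrix(np.diag([-1,1,-1.]))
for n in("top","scene"):
    p,W=cloud(sys.argv[1],n);w=W.reshape(-1,3);w=w[~np.isnan(w[:,0])]
    q=(Rb.inv().apply(w-o['eef_pos'])+off)*1000
    s=q[(q[:,0]>25)&(q[:,0]<34)&(abs(q[:,1])<16)&(q[:,2]>38)&(q[:,2]<50)]
    if len(s)>8:
        k=np.polyfit(s[:,0],s[:,2],1);print(n,'foot step z med',np.median(s[:,2]).round(2),'slope deg',np.degrees(k[0]).round(1),len(s))
    s=q[(abs(q[:,2]-43)<3)&(q[:,0]>24)&(q[:,0]<45)&(abs(q[:,1])<25)]
    if len(s):print(n,'x max',np.percentile(s[:,0],97).round(1),'y',np.percentile(s[:,1],[2,98]).round(1))
    s=q[(abs(q[:,2]-28)<12)&(q[:,0]<-30)&(q[:,0]>-42)&(abs(q[:,1])<14)]
    if len(s):
        k=np.polyfit(s[:,2],s[:,0],1);print(n,'lip face x',np.median(s[:,0]).round(1),'slope',np.degrees(k[0]).round(1),len(s))
    # rail near flange top
    f=w[(w[:,2]>.0265)&(w[:,2]<.032)&(w[:,0]>.59)&(w[:,0]<.66)]
    for y0 in(-.34,-.22):
        t=f[abs(f[:,1]-y0)<.008]
        if len(t)>5:print(n,'rail',y0,np.percentile(t[:,0],[3,97]).round(4),np.median(t[:,2]).round(4))
E
python3 inhand.py b
```

```text
top foot step z med 45.03 slope deg -5.0 66
top x max 35.7 y [-16.8  18. ]
top rail -0.34 [0.5987 0.6315] 0.029
top rail -0.22 [0.6082 0.643 ] 0.029
scene lip face x -35.4 slope 1.5 38
scene rail -0.34 [0.5984 0.6327] 0.0276
scene rail -0.22 [0.6087 0.6433] 0.0276
```

```bash
python3 b.py -5 10.6 21 15
```

```text
clock 5.08 pos [ 0.6065 -0.2784  0.0971] F [-0.3 -0.8 -1.9] w 0.0354 q [-0.5   0.41 -0.21  0.58  0.16 -0.39]
now yaw,tilt,roll [-4.990e+00  2.294e+01  2.000e-02]
rotvec [0.0005 0.0339 0.0002] d [ 0.0178 -0.0004  0.034 ]
target [ 0.6033 -0.2785  0.0589]
```

In the tool's units: 0.034 m / 0.6 = 0.0567, 0.0178 m / 0.6 = 0.0297, 0.0339 rad / 1.0472 = 0.0324.

nudge_tcp --deltas '[{"turn_vec":[0.0005,0.0324,0],"trans":[0.0297,-0.0007,0.0283],"aperture":0.02},{"turn_vec":[0.0005,0.0324,0],"trans":[0.0297,-0.0007,0.0567],"aperture":0.02},{"turn_vec":[0.0005,0.0324,0],"trans":[0.0297,-0.0007,0.0567],"aperture":0.02},{"turn_vec":[0.0005,0.0324,0],"trans":[0.0297,-0.0007,0.0567],"aperture":0.02}]'

```text
clock: 5.58
eef_pos: [0.603, -0.2784, 0.0575]
tool_rot: [0.043, 0.982, -0.008, 0.181]
ft_force: [1.3, 0.2, -1.4]
grip_width: 0.0351
grasp_force: 60.2
```

```bash
python3 b.py -5 10.6 21
```

```text
clock 5.58 pos [ 0.603  -0.2784  0.0575] F [ 1.3  0.2 -1.4] w 0.0351 q [-0.5   0.47 -0.22  0.54  0.14 -0.39]
now yaw,tilt,roll [-5.01 20.91  0.04]
rotvec [ 0.0007 -0.0015 -0.0002] d [ 0.0045 -0.0001  0.0128]
target [ 0.6033 -0.2785  0.0439]
```

In the tool's units: 0.0128 m / 0.6 = 0.0213, 0.0064 m / 0.6 = 0.0107, -0.0015 rad / 1.0472 = -0.0014.

nudge_tcp --deltas '[{"turn_vec":[0,-0.0014,0],"trans":[0.0038,0,0.0107],"aperture":0.02},{"turn_vec":[0,-0.0014,0],"trans":[0.0075,0,0.0213],"aperture":0.02},{"turn_vec":[0,-0.0014,0],"trans":[0.0075,0,0.0213],"aperture":0.02},{"turn_vec":[0,-0.0014,0],"trans":[0.0075,0,0.0213],"aperture":0.02},{"turn_vec":[0,-0.0014,0],"trans":[0.0075,0,0.0213],"aperture":0.02}]'

```text
clock: 6.2
eef_pos: [0.6032, -0.2784, 0.0444]
tool_rot: [0.043, 0.982, -0.008, 0.182]
ft_force: [-0.3, 0.2, -1.1]
grip_width: 0.0353
grasp_force: 60.5
```

```bash
python3 b.py -5 10.6 21
```

```text
clock 6.2 pos [ 0.6032 -0.2784  0.0444] F [-0.3  0.2 -1.1] w 0.0353 q [-0.5   0.49 -0.24  0.51  0.14 -0.39]
now yaw,tilt,roll [-5.02 21.02  0.03]
rotvec [ 0.0004  0.0003 -0.0003] d [ 0.0001 -0.      0.0005]
target [ 0.6033 -0.2785  0.0439]
```

In the tool's units: -0.009 m / 0.6 = -0.015, -0.006 m / 0.6 = -0.01.

nudge_tcp --deltas '[{"trans":[-0.005,0,0.0005],"aperture":0.02},{"trans":[-0.01,0,0.0005],"aperture":0.02},{"trans":[-0.015,0,0.0005],"aperture":0.02},{"trans":[-0.015,0,0.0005],"aperture":0.02}]'

```text
clock: 6.7
eef_pos: [0.6124, -0.2793, 0.0476]
tool_rot: [0.043, 0.982, -0.008, 0.183]
ft_force: [0.5, -0.6, -2.3]
grip_width: 0.0355
grasp_force: 60.4
```

```bash
python3 b.py -17 10.6 21
```

```text
clock 6.7 pos [ 0.6124 -0.2793  0.0476] F [ 0.5 -0.6 -2.3] w 0.0355 q [-0.49  0.5  -0.21  0.52  0.14 -0.38]
now yaw,tilt,roll [-4.990e+00  2.107e+01  1.000e-02]
rotvec [0.0002 0.0012 0.0001] d [-0.0022  0.0001  0.0002]
target [ 0.6145 -0.2794  0.0482]
```

In the tool's units: -0.0028 m / 0.6 = -0.0047, -0.002 m / 0.6 = -0.0033.

nudge_tcp --deltas '[{"trans":[-0.0033,0,0.0003],"aperture":0.02},{"trans":[-0.0047,0,0.0003],"aperture":0.02},{"trans":[-0.0047,0,0.0003],"aperture":0.02}]'

```text
clock: 7.08
eef_pos: [0.6142, -0.2794, 0.0479]
tool_rot: [0.043, 0.982, -0.008, 0.182]
ft_force: [-1.3, 1.3, -2.0]
grip_width: 0.0353
grasp_force: 60.4
```

```bash
python3 b.py -17.5 12 21; python3 look.py c; python3 inhand.py c;python3 - <<'E'
import cv2
b=cv2.imread('pics/c_scene.png')
cv2.imwrite('pics/c_c.png',cv2.resize(b[180:270,240:350],None,fx=6,fy=6,interpolation=2))
E
```

```text
clock 7.08 pos [ 0.6142 -0.2794  0.0479] F [-1.3  1.3 -2. ] w 0.0353 q [-0.49  0.5  -0.2   0.53  0.14 -0.38]
now yaw,tilt,roll [-5.02 20.99  0.04]
rotvec [ 0.0005 -0.0002 -0.0004] d [-0.0009 -0.0001  0.0013]
target [ 0.6155 -0.2795  0.047 ]
top foot step z med 45.55 slope deg 2.4 54
top x max 36.0 y [-16.9  18.2]
top rail -0.34 [0.6242 0.6314] 0.0292
top rail -0.22 [0.6084 0.643 ] 0.0287
scene lip face x -35.2 slope -0.1 33
scene rail -0.34 [0.5978 0.6328] 0.028
scene rail -0.22 [0.609  0.6391] 0.0278
```

View pics/c_c.png

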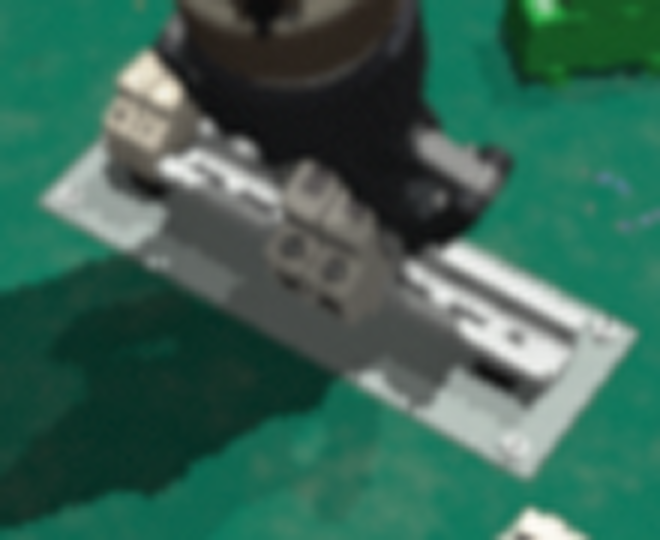

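The breaker sits tipped at the near flange, its lip end below the flange line, with little force. A gentle lift will confirm the hook.

In the tool's units: -0.0028 m / 0.6 = -0.0047, 0.0011 m / 0.6 = 0.0018.

nudge_tcp --deltas '[{"trans":[0.0018,0,-0.0047],"aperture":0.02},{"trans":[0.0018,0,-0.0047],"aperture":0.02},{"trans":[0.0018,0,-0.0047],"aperture":0.02}]'

```text
clock: 7.55
eef_pos: [0.6122, -0.279, 0.0497]
tool_rot: [0.043, 0.982, -0.008, 0.182]
ft_force: [2.8, -0.1, -8.6]
grip_width: 0.035
grasp_force: 64.6
```

```bash
python3 b.py -17.5 12 21
```

```text
clock 7.55 pos [ 0.6122 -0.279   0.0497] F [ 2.8 -0.1 -8.6] w 0.035 q [-0.49  0.49 -0.21  0.53  0.14 -0.38]
now yaw,tilt,roll [-5.01 20.98  0.05]
rotvec [ 0.0008 -0.0004 -0.0002] d [-0.0021 -0.0002  0.0036]
target [ 0.6155 -0.2795  0.047 ]
```

```bash
python3 b.py -17.4 11.5 12;
```

```text
clock 7.55 pos [ 0.6122 -0.279   0.0497] F [ 2.8 -0.1 -8.6] w 0.035 q [-0.49  0.49 -0.21  0.53  0.14 -0.38]
now yaw,tilt,roll [-5.01 20.98  0.05]
rotvec [ 8.000e-04  1.567e-01 -1.000e-04] d [-0.0038 -0.0002  0.0061]
target [ 0.6179 -0.2797  0.0454]
```

In the tool's units: 0.0062 m / 0.6 = 0.0103, 0.005 m / 0.6 = 0.0083, 0.157 rad / 1.0472 = 0.1499.

nudge_tcp --deltas '[{"trans":[-0.0033,0,0.0042],"aperture":0.02},{"turn_vec":[0,0.0477,0],"trans":[-0.0042,0,0.0058],"aperture":0.02},{"turn_vec":[0,0.0955,0],"trans":[-0.005,0,0.0083],"aperture":0.02},{"turn_vec":[0,0.1499,0],"trans":[-0.0063,0,0.0103],"aperture":0.02},{"turn_vec":[0,0.1499,0],"trans":[-0.0063,0,0.0103],"aperture":0.02}]'

```text
clock: 8.18
eef_pos: [0.618, -0.2799, 0.0462]
tool_rot: [0.044, 0.994, -0.005, 0.104]
ft_force: [-3.8, 0.3, -0.7]
grip_width: 0.0354
grasp_force: 65.8
```

```bash
python3 b.py -17.4 12 5
```

```text
clock 8.18 pos [ 0.618  -0.2799  0.0462] F [-3.8  0.3 -0.7] w 0.0354 q [-0.46  0.58 -0.01  0.79  0.08 -0.36]
now yaw,tilt,roll [-5.01 11.95  0.  ]
rotvec [ 0.      0.1213 -0.0002] d [-0.0012  0.0001  0.0035]
target [ 0.6198 -0.2799  0.043 ]
```

In the tool's units: 0.0036 m / 0.6 = 0.006, 0.0024 m / 0.6 = 0.004, 0.121 rad / 1.0472 = 0.1155.

nudge_tcp --deltas '[{"turn_vec":[0,0.0382,0],"trans":[-0.0007,0,0.002],"aperture":0.02},{"turn_vec":[0,0.0764,0],"trans":[-0.0013,0,0.004],"aperture":0.02},{"turn_vec":[0,0.1155,0],"trans":[-0.002,0,0.006],"aperture":0.02},{"turn_vec":[0,0.1155,0],"trans":[-0.002,0,0.006],"aperture":0.02}]'

```text
clock: 8.68
eef_pos: [0.6207, -0.2802, 0.044]
tool_rot: [0.044, 0.998, -0.002, 0.045]
ft_force: [-3.6, 1.1, 5.3]
grip_width: 0.0354
grasp_force: 66.3
```

```bash
python3 b.py -17.5 12 0
```

```text
clock 8.68 pos [ 0.6207 -0.2802  0.044 ] F [-3.6  1.1  5.3] w 0.0354 q [-0.44  0.66  0.15  0.97  0.03 -0.35]
now yaw,tilt,roll [-5.01  5.21 -0.  ]
rotvec [-0.      0.0909 -0.0001] d [-0.0002  0.0002  0.0026]
target [ 0.6211 -0.28    0.0415]
```

Forces stay small. I continue to slightly past level and press.

In the tool's units: 0.0038 m / 0.6 = 0.0063, 0.003 m / 0.6 = 0.005, 0.11 rad / 1.0472 = 0.105.

nudge_tcp --deltas '[{"turn_vec":[0,0.0382,0],"trans":[0,0,0.0017],"aperture":0.02},{"turn_vec":[0,0.0764,0],"trans":[0,0,0.0033],"aperture":0.02},{"turn_vec":[0,0.0955,0],"trans":[0,0,0.005],"aperture":0.02},{"turn_vec":[0,0.105,0],"trans":[0,0,0.0063],"aperture":0.02},{"turn_vec":[0,0.105,0],"trans":[0,0,0.0063],"aperture":0.02}]'

```text
clock: 9.3
eef_pos: [0.6221, -0.2805, 0.0418]
tool_rot: [0.044, 0.999, 0.0, -0.008]
ft_force: [-2.9, 1.7, 9.1]
grip_width: 0.0354
grasp_force: 66.7
```

```bash
python3 b.py -17.5 12 0;python3 look.py d; python3 inhand.py d
```

```text
clock 9.3 pos [ 0.6221 -0.2805  0.0418] F [-2.9  1.7  9.1] w 0.0354 q [-0.42  0.74  0.29  1.14 -0.01 -0.33]
now yaw,tilt,roll [-5.   -0.89 -0.02]
rotvec [-0.0004 -0.0155 -0.    ] d [0.001  0.0003 0.0003]
target [ 0.6211 -0.28    0.0415]
top rail -0.22 [0.6082 0.6432] 0.0298
scene lip face x -34.4 slope 1.3 82
scene rail -0.34 [0.5981 0.6331] 0.0275
scene rail -0.22 [0.6105 0.6442] 0.0277
```

In the tool's units: 0.002 m / 0.6 = 0.0033, 0.001 m / 0.6 = 0.0017, 0.05 rad / 1.0472 = 0.0477.

nudge_tcp --deltas '[{"turn_vec":[0,0.0191,0],"trans":[0.0008,0,0.0017],"aperture":0.02},{"turn_vec":[0,0.0477,0],"trans":[0.0008,0,0.0033],"aperture":0.02},{"turn_vec":[0,0.0477,0],"trans":[0.0008,0,0.0033],"aperture":0.02},{"turn_vec":[0,0.0477,0],"trans":[0.0008,0,0.0033],"aperture":0.02}]'

```text
clock: 9.9
eef_pos: [0.6227, -0.2806, 0.0424]
tool_rot: [0.044, 0.999, 0.001, -0.031]
ft_force: [-4.5, 2.4, 17.7]
grip_width: 0.0355
grasp_force: 67.7
```

```bash
python3 b.py -17.5 12 0
```

```text
clock 9.9 pos [ 0.6227 -0.2806  0.0424] F [-4.5  2.4 17.7] w 0.0355 q [-0.41  0.77  0.36  1.22 -0.02 -0.33]
now yaw,tilt,roll [-5.   -3.54 -0.05]
rotvec [-0.0009 -0.0618  0.0001] d [0.0016 0.0004 0.001 ]
target [ 0.6211 -0.28    0.0415]
```

In the tool's units: -0.12 m / 0.6 = -0.2, -0.09 m / 0.6 = -0.15, -0.06 rad / 1.0472 = -0.0573.

nudge_tcp --deltas '[{"turn_vec":[0,-0.0573,0],"trans":[0.0017,0,-0.0017],"aperture":0.03},{"turn_vec":[0,-0.0573,0],"trans":[0.0017,0,-0.0017],"aperture":0.085},{"turn_vec":[0,-0.0573,0],"trans":[0.0017,0,-0.0017],"aperture":0.085},{"turn_vec":[0,-0.0573,0],"trans":[0.0017,0,-0.0017],"aperture":0.085},{"turn_vec":[0,-0.0573,0],"trans":[0.0017,0,-0.0017],"aperture":0.085},{"turn_vec":[0,-0.0573,0],"trans":[0.0017,0,-0.0017],"aperture":0.085},{"turn_vec":[0,-0.0573,0],"trans":[0.0017,0,-0.0667],"aperture":0.085},{"turn_vec":[0,-0.0573,0],"trans":[0.0017,0,-0.15],"aperture":0.085},{"turn_vec":[0,-0.0573,0],"trans":[0.0017,0,-0.2],"aperture":0.085},{"turn_vec":[0,-0.0573,0],"trans":[0.0017,0,-0.2],"aperture":0.085}]'

```text
clock: 11.15
eef_pos: [0.6296, -0.2815, 0.1605]
tool_rot: [0.044, 0.999, -0.001, -0.002]
ft_force: [0.2, 0.4, 0.2]
grip_width: 0.085
grasp_force: 0.0
```

```bash
python3 go.py .5 -.28 .2 -5 0
```

```text
clock 11.15 pos [ 0.6296 -0.2815  0.1605] F [0.2 0.4 0.2] w 0.085 q [-0.42  0.67  0.48  1.39 -0.   -0.33]
now yaw,tilt,roll [-5.   -0.23 -0.11]
rotvec [-0.0019 -0.004   0.0001] d [ 0.1294 -0.0099 -0.039 ]
```

Now back off towards the robot and look.

nudge_tcp --deltas '[{"trans":[0.1,0,-0.05],"aperture":0.085},{"trans":[0.2,0,-0.0667],"aperture":0.085},{"trans":[0.3,0,-0.0667],"aperture":0.085},{"trans":[0.4,0,-0.0667],"aperture":0.085},{"trans":[0.4,0,-0.0667],"aperture":0.085},{"trans":[0.4,0,-0.0667],"aperture":0.085}]' --lines "1,2"

```text
clock: 11.9
eef_pos: [0.389, -0.2599, 0.199]
```

```bash
python3 look.py e; cat > seat.py <<'E'
import sys
from cloud import *
from meas import rect
from scipy.spatial.transform import Rotation as R
G=np.array([.6208,-.28,.029]);Rr=R.from_euler('Z',-5,degrees=True)
for n in("top","scene"):
    p,W=cloud(sys.argv[1],n);w=W.reshape(-1,3);w=w[~np.isnan(w[:,0])]
    q=Rr.inv().apply(w-G);b=(abs(q[:,0])<.05)&(abs(q[:,1])<.04)&(q[:,2]>.02)&(q[:,2]<.075);q=q[b]
    rect(q[q[:,2]>.026],n+' rail-frame body')
    for nm,lo,hi in(('nose',-.02,.02),('lipstep',-.034,-.025),('footstep',.025,.034)):
        s=q[(q[:,0]>lo)&(q[:,0]<hi)&(abs(q[:,1])<.016)&(q[:,2]<(.054 if nm=='nose' else .045))&(q[:,2]>(.044 if nm=='nose' else .02))]
        if len(s)>5:print(n,nm,len(s),'z',(np.median(s[:,2])*1000).round(1),'slope',np.degrees(np.polyfit(s[:,0],s[:,2],1)[0]).round(1))
E
python3 seat.py e; python3 - <<'E'
import cv2
b=cv2.imread('pics/e_scene.png')
cv2.imwrite('pics/e_c.png',cv2.resize(b[160:280,230:350],None,fx=5,fy=5,interpolation=2))
E
```

```text
top rail-frame body 542 c [-1.7  0.4] size [71.9 36.1] ang 0.09 zmed 49.1
top nose 224 z 50.5 slope -0.2
top lipstep 61 z 32.6 slope -4.3
top footstep 56 z 32.9 slope -5.3
scene rail-frame body 475 c [-0.9 -0.6] size [36.3 72.9] ang 89.97 zmed 46.0
scene nose 172 z 48.5 slope 0.8
scene lipstep 49 z 30.3 slope 3.8
```

View pics/e_c.png

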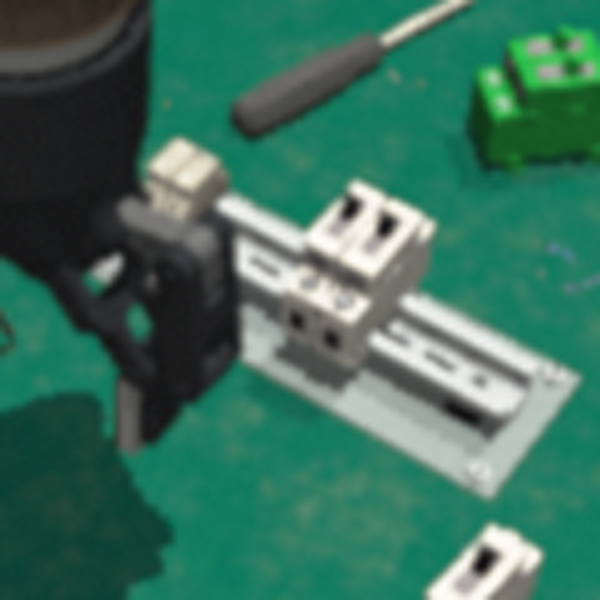

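The breaker sits level: its lip and foot steps read 32.6 and 32.9 mm above the rail, the nose 50.5 mm against 50 expected. It is square and about 1.3 mm off centre, and the gripper is clear of everything.

```bash
python3 -c "
from workcell import workorder
print(workorder.job_done())"
```

```text
the job is handed in; nothing more can be done
None
```

The wide breaker is hooked and clicked onto the bare rail, level and square by camera measurement; I let go and handed the job in at about 12 s, but the hand-in gave no verdict.

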